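Put the pipette away in the drawer

ROBOT

A 7-joint arm with a two-finger parallel gripper is mounted at the origin on the work surface. World frame = base frame: x ahead of the robot, y to its left, z up, the work surface at z = 0. Lengths are in mm, angles in rad, forces in N, time in s.
With the tool pointing down it reaches from about 400 to 875 mm from the base axis. Payload 4.4 kg.
Tool frame: the origin (TCP) lies at the very end of the fingers, on their centre line; the grasp point (between the pads) lies 19 mm behind it; z points along the fingers, y is the direction in which the jaws open and shut (so a half turn about z gives the same grasp; the last joint's range is limited). The gripper opens to 85 mm and grips with 20 to 120 N. Pads are 22 mm wide; open, the fingers measure 114 mm over their backs; the gripper's body (76 mm by 85 mm) begins 54 mm behind the grasp point. The pads swing forward as they close: fully open they stand 13 mm farther back than shut.
Start: joints at [1.206, 0.628, 0.038, 1.517, -0.027, 0.996, -0.02], TCP at [191.371, -621.205, 231.313] pointing down, gripper open.
Joint ranges: [-3.06, 3.06], [-0.37, 2.12], [-1.25, 1.32], [0.18, 2.47], [-1.1, 4.24], [0.23, 1.98], [-2.94, 2.94]. Speed limits (rad/s): [2.57, 2.57, 3.14, 3.14, 3.14, 3.14, 3.14].

INTERFACE

Orientations are given as [roll, pitch, yaw] about the fixed x, y, z axes, in that order (R = Rz(yaw) Ry(pitch) Rx(roll)).
In Python, from cell import read_state, get_image, calibration, finish_job gives the robot as it stands. The module is installed in compiled form; this text tells all that it offers.
- The arm moves only by the tool apply_moves, never from a script. Its argument "increments" is a list of rows, each an object of numbers: "tx", "ty", "tz": the shift along the world's x, y, z in m; "rx", "ry", "rz": the turn, a rotation vector about the world's x, y, z in units of 5 degrees (1.0 is 5 degrees); "claw": the finger opening in m, from 0 to 0.0854. In form: [{"tx": .., "ty": .., "tz": .., "rx": .., "ry": .., "rz": .., "claw": ..}, ...]. A call has 1 to 12 rows; each row is the pose to reach, as a shift and turn from the pose commanded when the call began; what a row does not reach only later rows make up. A row lasts 1/10 s, in which the tool goes at most 50 mm and 8.59 degrees, less where a joint would pass 70% of its speed; a pose out of reach is approached as far as the arm can. A call with a gripper value outside its range is refused whole. The fingers move at their own pace and stop on an object; the grip force is fixed at half the most. Time passes only in rows, so rows that repeat a pose let the fingers close. It gives the time, the measured TCP pose, the force and the opening at its end, in the units of the state.
- read_state(): the state, without advancing time (a new reading comes with each control period).
- get_image(name): name is "scene" or "top"; returns the picture (480x640x3 uint8, red, green, blue); there is no depth.
- calibration(name): a dict with "camera_matrix" (3x3 intrinsics, pixels), "distortion" ([k1, k2, p1, p2, k3] as OpenCV has them; the pictures are not rectified), "origin" and "attitude" of the camera in the world. Camera axes: x right, y up, looking along -z (the intrinsics and any distortion apply to the point x, -y, -z); pixel columns grow to the right and rows downward; lengths in mm; the calibration is good to about 2 mm. A picture is of the moment at which its call begins. calibration takes no time and is no camera call.
- finish_job(): hands the job in, once; it reports no verdict.
The state is a dict: "clock": time; "qpos": joint angles; "qd": joint speeds; "tau": joint torques, N m; "eef_pos": TCP position; "tool_rot": TCP orientation; "force": force on the tool from outside, world axes, zero at the start; "torque": the same for the moment, N m; "width": finger opening in mm.
Only numpy, scipy, OpenCV 4.12 (cv2) and the standard library are available. Lean on these libraries where they do the work, as an engineer would, in place of code of your own. Each camera call takes 0.05 s, during which the arm holds its last target. There are 200 camera calls.

TASK

Pull open the top drawer of the small bench cabinet and lay the pipette from the bench flat in the drawer's empty front compartment, the same way round as the pipette already lying in the compartment behind it; set it down, do not drop it. Then push the drawer fully shut without slamming it, leaving the lower drawer and everything else on the bench as they are.

Things in the scene. Friction and masses are not known exactly. Their poses are not given: they have to be found in the camera images.
- cabinet: grey two-drawer bench cabinet with white drawer fronts, fixed: 270 mm deep (its x), 280 mm wide (its y), 162 mm high. Origin: middle of its underside; x points from its front to its back (away from the robot, give or take its yaw), y to the left seen from the robot. Front face at x = -135 mm; the drawers slide out along -x
- top_drawer (a joint): how far the top drawer is out, in m: 0 shut, 0.17 at the stop; the front compartment is clear of the cabinet from 0.11, most of the rear one in view at the stop. Slides with about 1.5 N of friction and light damping, stays where it is left, may start up to 0.014 ajar
- low_drawer (a joint): how far the lower drawer is out, in m: 0 shut (as it starts). It is not to be used
- top_handle (a point): middle of the top drawer's bar handle: a level round steel bar 11 mm thick, 120 mm long along the cabinet's y, on two posts 51 mm either side of the middle. Its axis is 40 mm in front of the drawer front, 34 mm below the cabinet's top, 128 mm above the bench. Moves with the drawer; axes as the cabinet's
- front_lane (a point): centre of the floor of the top drawer's front compartment, 99 mm behind the bar's axis, 88 mm above the bench; moves with the drawer, axes as the cabinet's. The compartment is 88 mm (x) by 248 mm (y). Around it, above this floor: drawer front 61 mm high, rear divider 20 mm high and 4 mm thick, drawer sides 40 mm high. The cabinet's top is 74 mm above this floor
- rear_lane (a point): centre of the floor of the next compartment of the top drawer, 78 mm (x) by 248 mm (y), 87 mm behind front_lane, where the stored pipette lies; moves with the drawer, axes as the cabinet's
- pipette: white 200 mm hand pipette, about 95 g, lying flat on the bench left or right of the cabinet. Origin: underside of the handle, near the centre of mass; x to the tip, y to the finger rest, z up. Flat-sided handle x -55 to 49 mm, 26 mm wide (y), 28 thick (z); slim shaft to +115; grey plunger button to -85; finger rest sticks out to y = +38 at x -50 to -22. Grip it across the handle
- pipette_tip (a point): tip end of the pipette, on its long axis, 14 mm above its underside
- stored_pipette: a pipette just like the first (same origin and axes), lying loose in the top drawer's rear compartment, tip to the right (the cabinet's -y) and button to the left; it stays there
- stored_pipette_tip (a point): tip end of the stored pipette, 115 mm along its x from its origin, 14 mm above its underside
- scoop: bystander: steel spoon-shaped lab scoop, 180 mm long, lying on the bench on the other side of the cabinet's front from the pipette. Origin at its underside
- wash_bottle: bystander: white wash bottle, 68 mm across, 192 mm high with its bent spout, standing on the bench beside the cabinet, to its right. Origin: middle of its underside
- flask: bystander: glass volumetric flask, 62 mm across the bulb, 168 mm high with its stopper, standing beside the cabinet, to its left. Origin: middle of its underside
Things that resemble listed ones, but are neither listed nor needed, are in the scene too. What is shaped like the pipette but brown or yellow is not meant.

How it is judged (in metres and radians):
On the way, in this order (a step that is already met when the one before it is completed fails the run):
1. the top drawer is pulled out until its front compartment is clear of the cabinet (value of joint top_drawer above 0.105 m), for 0.2 s.
2. the pipette lies flat in the front compartment, the same way round as the stored one, and is let go (x of pipette in the frame of front_lane between -0.04 and 0.04 m and y of pipette in the frame of front_lane between -0.06 and 0.06 m and z of pipette in the frame of front_lane between -0.004 and 0.008 m and angle between pipette's own z axis and vertical below 0.15 rad and y of pipette_tip in the frame of front_lane below -0.05 m and contact force between the fingers and pipette below 0.05 N and linear speed of pipette below 0.03 m/s), for 0.3 s.
At the end, for the whole second after the job is handed in: Top drawer shut within 6 mm; the pipette flat, at rest and let go on the floor of its front compartment (origin within 40 mm of the centre in x, 60 mm in y), tip to the same end as the stored one's, which still lies flat in the compartment behind; lower drawer shut within 10 mm (all of step 2 and x of stored_pipette in the frame of rear_lane between -0.035 and 0.035 m and z of stored_pipette in the frame of rear_lane between -0.004 and 0.008 m and angle between stored_pipette's own z axis and vertical below 0.15 rad and y of stored_pipette_tip in the frame of rear_lane below -0.05 m and value of joint top_drawer below 0.006 m and value of joint low_drawer below 0.01 m); the robot touches nothing.
It fails at once if the pipette is dropped: it falls free faster than 0.6 m/s (a fall of about 20 mm) (contact force between anything else and pipette below 0.02 N and linear speed of pipette above 0.6 m/s).
It fails at once if the drawer is slammed: it moves shut faster than 0.5 m/s (velocity of joint top_drawer below -0.5 m/s).
It fails at once if the scoop, the wash bottle or the flask is moved by more than 30 mm (distance of any of scoop, wash_bottle, flask from where it was at the start of the episode above 0.03 m).
It fails at once if the lower drawer is pulled out by more than 20 mm (value of joint low_drawer above 0.02 m).
It also fails if it takes over 61 s, if anything falls off the work surface, if the arm or the gripper's body presses on something with over 40 N, if the wrist force passes 120 N, or if a joint passes its speed limit or range.

## Working session

There is one attempt and no reset: what is moved stays moved. The work goes in short steps, Python scripts to look and compute and a tool call to move; the robot and the scene stay as the last step left them, time stands still between calls to the robot, and variables do not carry over. Pictures are saved under pics/ and viewed, about 8 in all and at most 12, crops included, and the job is handed in when it is done.

Besides the shell and the picture viewer there is one more tool, called after "Call:" as name(argument=value, ...), one argument or row to a line, values as JSON. apply_moves: Moves the arm, as the interface text tells. Its arguments: {"type":"object","properties":{"increments":{"type":"array"}},"required":["increments"]}

```bash
mkdir -p pics; cat > h.py <<'E'
import numpy as np, cv2
from cell import *
def snap(n,f=None):
    im=get_image(n)
    if f: cv2.imwrite(f'pics/{f}.png',im[:,:,::-1])
    return im
def cam(n):
    c=calibration(n); K=np.array(c['camera_matrix'],float); d=np.array(c['distortion'],float)
    return K,d,np.array(c['origin'],float),c['attitude']
def Rm(a):
    a=np.array(a,float)
    if a.shape==(3,3): return a
    from scipy.spatial.transform import Rotation as R
    return (R.from_euler('xyz',a) if a.size==3 else R.from_quat(a)).as_matrix()
def ray(n,uv):
    K,d,o,a=cam(n)
    p=cv2.undistortPoints(np.array(uv,float).reshape(-1,1,2),K,d).reshape(-1,2)
    return o,np.c_[p[:,0],-p[:,1],-np.ones(len(p))]@Rm(a).T
def onz(n,uv,z):
    o,D=ray(n,uv); return o+D*((z-o[2])/D[:,2])[:,None]
def proj(n,P):
    K,d,o,a=cam(n); q=(np.array(P,float).reshape(-1,3)-o)@Rm(a); q=q*[1,-1,-1]
    return cv2.projectPoints(q,np.zeros(3),np.zeros(3),K,d)[0].reshape(-1,2)
E
python3 - <<'E'
from h import *
print(read_state()); 
for n in('scene','top'): print(calibration(n)); snap(n,n+'0')
print(proj('top',[[600,0,0],[600,0,162]]),proj('scene',[[600,0,0]]))
E
```

```text
{'clock': 0.0, 'qpos': array([ 1.20619896,  0.62933097,  0.03839163,  1.51837796, -0.02697749,
        0.99626507, -0.02000698]), 'qd': array([ 0.00032394, -0.00011373,  0.00113327, -0.00099132, -0.00086175,
       -0.00157608,  0.0003902 ]), 'tau': array([-5.09118490e-04, -5.63407660e+01,  1.22583076e+00, -1.93449068e+01,
        1.09753740e-02,  1.04301138e-02, -6.43088910e-06]), 'eef_pos': array([ 191.20880337, -620.59316598,  230.3947929 ]), 'tool_rot': array([-3.13972788e+00,  1.31629350e-05,  2.98843138e-01]), 'force': array([-0.04259547, -0.49897328, -0.12390086]), 'torque': array([-0.00274718,  0.01295364, -0.00565132]), 'width': 85.47786541961219}
{'camera_matrix': array([[620.00559079,   0.        , 324.50083492],
       [  0.        , 620.00559079, 236.31556374],
       [  0.        ,   0.        ,   1.        ]]), 'distortion': array([-0.22052048,  0.        ,  0.        ,  0.        ,  0.        ]), 'origin': array([1682.12536254, -100.29754268, 1271.31261794]), 'attitude': array([ 0.78244503, -0.01103598,  1.50207463])}
{'camera_matrix': array([[459.86457561,   0.        , 316.64410778],
       [  0.        , 459.86457561, 236.65821703],
       [  0.        ,   0.        ,   1.        ]]), 'distortion': array([-0.01722091,  0.        ,  0.        ,  0.        ,  0.        ]), 'origin': array([ 376.78007677,  -21.05680069, 1123.53108737]), 'attitude': array([ 0.17491515, -0.01003697, -1.54789351])}
[[305.71478999 226.72020665]
 [304.70499822 211.9593988 ]] [[328.85330991 283.07425196]]
```

View pics/top0.png

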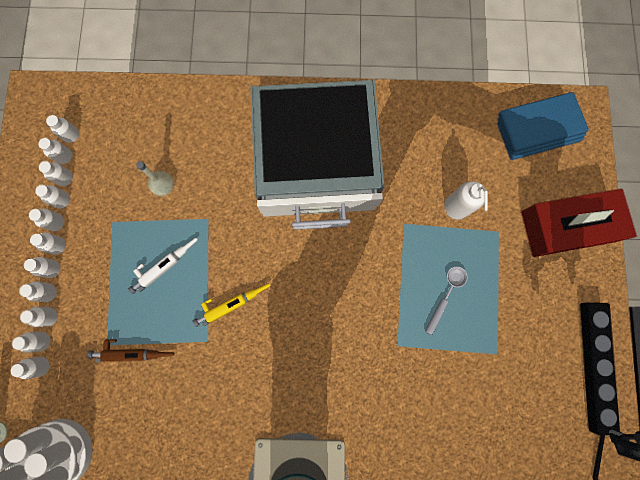

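View pics/scene0.png

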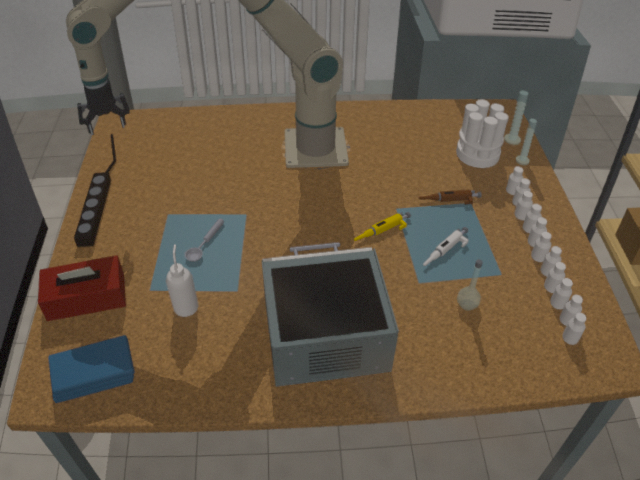

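The top view shows the white pipette at about (163,263), with its tip up and to the right at (198,237). The handle bar is near (320,224) and the flask near (158,182). I'll take a zoomed composite for precise pixels.

```bash
python3 - <<'E'
from h import *
im=cv2.imread('pics/top0.png')
a=cv2.resize(im[180:240,240:400],None,fx=5,fy=5,interpolation=cv2.INTER_CUBIC)
b=cv2.resize(im[225:300,110:210],None,fx=4,fy=4,interpolation=cv2.INTER_CUBIC)
c=np.zeros((600,800,3),np.uint8); c[:300]=a; c[300:,:400]=b
cv2.imwrite('pics/c1.png',c)
# pipette: non-teal bright/grey blob within mat
hsv=cv2.cvtColor(im,cv2.COLOR_BGR2HSV); r=hsv[225:300,115:205]
m=((r[...,1]<40)&(r[...,2]>110)).astype(np.uint8)
n,l,s,ce=cv2.connectedComponentsWithStats(m); k=1+s[1:,4].argmax(); ys,xs=np.where(l==k)
print(s[k]+[115,225,0,0,0],ce[k]+[115,225])
p=np.c_[xs+115,ys+225].astype(float); P=onz('top',p,14)[:,:2]; mu=P.mean(0); w,v=np.linalg.eigh(np.cov((P-mu).T)); ax=v[:,1]; ax*=-np.sign(ax[1]); t=(P-mu)@ax
print(mu,ax,np.degrees(np.arctan2(ax[1],ax[0])),t.min(),t.max(), mu+ax*t.min(), mu+ax*t.max())
E
```

```text
[133 238  65  51 743] [160.02422611 266.31763122]
[491.01237924 349.30435619] [ 0.61539025 -0.78822258] -52.01971771612836 -81.12133459178186 109.28356425087132 [441.09110058 413.24602384] [558.26441956 263.16458321]
```

View pics/c1.png

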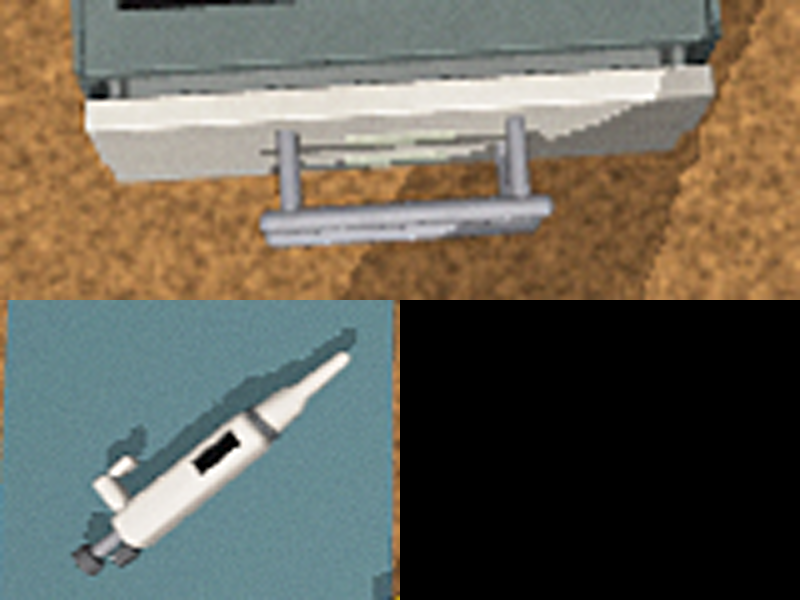

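```bash
python3 - <<'E'
from h import *
b=onz('top',[[292.4,224.2],[350,221.3]],128); d=b[0]-b[1]
print('bar',b,np.linalg.norm(d),b.mean(0),'yaw',np.degrees(np.arctan2(-d[0],d[1])))
# drawer front top edge (outer, z=149) ; cabinet top front corners z=162
print(onz('top',[[257,206],[382,198.5]],149), onz('top',[[256,195.3],[383.5,187.5]],162))
print(onz('top',[[252.5,87],[373.5,81]],162))
p=onz('top',[[129.5,290],[141.5,282.3],[175.5,256.25],[197,238.75]],14); print(p)
d=p[3]-p[0]; print(np.linalg.norm(d),np.degrees(np.arctan2(d[1],d[0])), 'origin',p[3]-d/np.linalg.norm(d)*115, p[0]+d/np.linalg.norm(d)*85)
E
```

```text
bar [[ 579.50885816   27.13993321  128.        ]
 [ 589.23688862 -100.03931083  128.        ]] 127.55075339791705 [584.37287339 -36.44968881 128.        ] yaw 4.374077367296127
[[ 613.70372579  104.39254571  149.        ]
 [ 637.49399687 -167.93826706  149.        ]] [[ 634.17646604  105.95804658  162.        ]
 [ 658.70417478 -169.29550962  162.        ]]
[[ 885.90226386  125.62702599  162.        ]
 [ 908.3131125  -147.46513387  162.        ]]
[[432.10254411 418.08929405  14.        ]
 [451.22856397 390.89224399  14.        ]
 [516.31253607 313.86021748  14.        ]
 [560.66234294 264.59547085  14.        ]]
200.2198182910669 -50.0519125745514 origin [486.82161633 352.75752103  14.        ] [486.68047248 352.92603957  14.        ]
```

The pipette spans 200 mm, with its origin near (487,353) and heading -50°. The bar's middle is near (584,-36) and the cabinet yaw is about 4.8°. Both agree with the sizes given, so I'll move above the bar with the jaws along the cabinet's x.

Call:
apply_moves(
  increments=[
    {"tx": 0.03, "ty": 0.045, "rz": 1.2, "claw": 0.034},
    {"tx": 0.06, "ty": 0.09, "rz": 2.4, "claw": 0.034},
    {"tx": 0.085, "ty": 0.127, "rz": 3.4, "claw": 0.034},
    {"tx": 0.11, "ty": 0.164, "rz": 4.4, "claw": 0.034},
    {"tx": 0.135, "ty": 0.201, "rz": 5.4, "claw": 0.034},
    {"tx": 0.16, "ty": 0.238, "rz": 6.4, "claw": 0.034},
    {"tx": 0.185, "ty": 0.275, "rz": 7.4, "claw": 0.034},
    {"tx": 0.21, "ty": 0.312, "rz": 8.4, "claw": 0.034},
    {"tx": 0.235, "ty": 0.349, "rz": 9.4, "claw": 0.034},
    {"tx": 0.26, "ty": 0.387, "rz": 10.4, "claw": 0.034},
    {"tx": 0.28, "ty": 0.417, "rz": 11.2, "claw": 0.034},
    {"tx": 0.29, "ty": 0.432, "rz": 11.6, "claw": 0.034},
  ],
)

```text
$.increments[0]: bad value
```

Call:
apply_moves(
  increments=[
    {"tx": 0.025, "ty": 0.035, "rz": 1.0, "claw": 0.034},
    {"tx": 0.05, "ty": 0.075, "rz": 2.0, "claw": 0.034},
    {"tx": 0.075, "ty": 0.112, "rz": 3.0, "claw": 0.034},
    {"tx": 0.095, "ty": 0.14, "rz": 3.6, "claw": 0.034},
    {"tx": 0.103, "ty": 0.153, "rz": 3.9, "claw": 0.034},
    {"tx": 0.103, "ty": 0.153, "rz": 3.9, "tz": -0.03, "claw": 0.034},
    {"tx": 0.103, "ty": 0.153, "rz": 3.9, "tz": -0.05, "claw": 0.034},
    {"tx": 0.103, "ty": 0.153, "rz": 3.9, "tz": -0.06, "claw": 0.034},
    {"tx": 0.103, "ty": 0.153, "rz": 3.9, "tz": -0.06, "claw": 0.034},
    {"tx": 0.103, "ty": 0.153, "rz": 3.9, "tz": -0.06, "claw": 0.034},
  ],
)

```text
$.increments[0]: bad value
```

```bash
python3 - <<'E'
from h import *
im=snap('top','top1')
s=read_state(); print(s['clock'],s['eef_pos'],s['tool_rot'],s['width'],s['force'])
sc=snap('scene')[:,:,::-1]
a=cv2.resize(im[160:260,240:400,::-1],None,fx=4,fy=4,interpolation=cv2.INTER_CUBIC)[:,:400+240]
b=cv2.resize(sc[180:300,240:400],None,fx=4,fy=4,interpolation=cv2.INTER_CUBIC)
cv2.imwrite('pics/c2.png',cv2.resize(np.vstack([a,b]),None,fx=.68,fy=.68))
E
```

```text
0.15 [ 191.22202428 -620.73479265  230.62119296] [-3.14014260e+00  1.49788856e-05  2.98811217e-01] 85.53181922269599 [-0.07896547  0.91589993 -0.81207162]
```

View pics/c2.png

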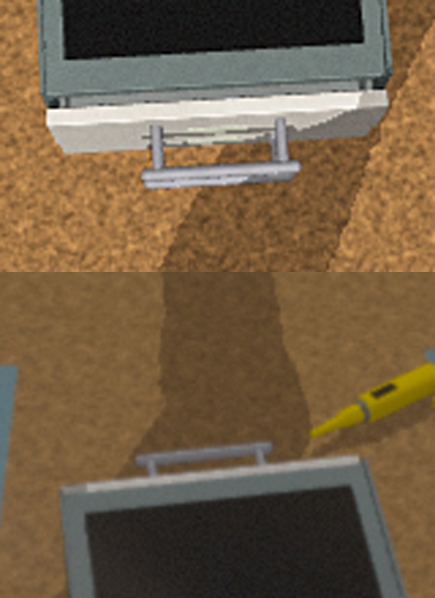

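The picture shows the arm has not moved: both calls were refused, probably because a row must carry all its keys. The bar is visible in both views.

Call:
apply_moves(
  increments=[
    {"tx": 0.03, "ty": 0.045, "tz": 0, "rx": 0, "ry": 0, "rz": 1.2, "claw": 0.034},
    {"tx": 0.06, "ty": 0.09, "tz": 0, "rx": 0, "ry": 0, "rz": 2.4, "claw": 0.034},
    {"tx": 0.085, "ty": 0.127, "tz": 0, "rx": 0, "ry": 0, "rz": 3.4, "claw": 0.034},
    {"tx": 0.11, "ty": 0.164, "tz": 0, "rx": 0, "ry": 0, "rz": 4.4, "claw": 0.034},
    {"tx": 0.135, "ty": 0.201, "tz": 0, "rx": 0, "ry": 0, "rz": 5.4, "claw": 0.034},
    {"tx": 0.16, "ty": 0.238, "tz": 0, "rx": 0, "ry": 0, "rz": 6.4, "claw": 0.034},
    {"tx": 0.185, "ty": 0.275, "tz": 0, "rx": 0, "ry": 0, "rz": 7.4, "claw": 0.034},
    {"tx": 0.21, "ty": 0.312, "tz": 0, "rx": 0, "ry": 0, "rz": 8.4, "claw": 0.034},
    {"tx": 0.235, "ty": 0.349, "tz": 0, "rx": 0, "ry": 0, "rz": 9.4, "claw": 0.034},
    {"tx": 0.26, "ty": 0.387, "tz": 0, "rx": 0, "ry": 0, "rz": 10.4, "claw": 0.034},
    {"tx": 0.28, "ty": 0.417, "tz": 0, "rx": 0, "ry": 0, "rz": 11.2, "claw": 0.034},
    {"tx": 0.29, "ty": 0.432, "tz": 0, "rx": 0, "ry": 0, "rz": 11.6, "claw": 0.034},
  ],
)

```text
clock: 1.4
eef_pos: [483.2, -185.6, 231.5]
tool_rot: [3.141, -0.002, 1.318]
force: [0.0, 0.7, -1.0]
width: 34.1
```

```bash
python3 - <<'E'
from h import *
b=onz('scene',[[290.7,249.9],[339.3,244.3]],128); print(b,b.mean(0))
s=read_state(); print(s['clock'],s['eef_pos'],s['tool_rot'],s['qpos'],s['width'])
E
```

```text
[[592.68887659 -98.88555113 128.        ]
 [580.07331458  26.31362959 128.        ]] [586.38109559 -36.28596077 128.        ]
1.4 [ 483.22641685 -185.61144916  231.46754743] [ 3.14075717e+00 -1.74569591e-03  1.31775645e+00] [ 0.50951108  0.44984785 -0.27925334  1.87823245  0.16011552  0.83436698
 -0.10417619] 34.05665462717989
```

Call:
apply_moves(
  increments=[
    {"tx": 0.025, "ty": 0.035, "tz": 0, "rx": 0, "ry": 0, "rz": 1.0, "claw": 0.034},
    {"tx": 0.05, "ty": 0.075, "tz": 0, "rx": 0, "ry": 0, "rz": 2.0, "claw": 0.034},
    {"tx": 0.075, "ty": 0.112, "tz": 0, "rx": 0, "ry": 0, "rz": 3.0, "claw": 0.034},
    {"tx": 0.095, "ty": 0.14, "tz": 0, "rx": 0, "ry": 0, "rz": 3.7, "claw": 0.034},
    {"tx": 0.103, "ty": 0.153, "tz": 0, "rx": 0, "ry": 0, "rz": 4.0, "claw": 0.034},
    {"tx": 0.103, "ty": 0.153, "tz": -0.03, "rx": 0, "ry": 0, "rz": 4.0, "claw": 0.034},
    {"tx": 0.103, "ty": 0.153, "tz": -0.06, "rx": 0, "ry": 0, "rz": 4.0, "claw": 0.034},
    {"tx": 0.103, "ty": 0.153, "tz": -0.07, "rx": 0, "ry": 0, "rz": 4.0, "claw": 0.034},
    {"tx": 0.103, "ty": 0.153, "tz": -0.075, "rx": 0, "ry": 0, "rz": 4.0, "claw": 0.034},
    {"tx": 0.103, "ty": 0.153, "tz": -0.075, "rx": 0, "ry": 0, "rz": 4.0, "claw": 0.034},
    {"tx": 0.103, "ty": 0.153, "tz": -0.075, "rx": 0, "ry": 0, "rz": 4.0, "claw": 0.034},
  ],
)

```text
clock: 2.5
eef_pos: [585.2, -36.7, 157.5]
tool_rot: [3.14, 0.0, 1.659]
force: [-0.3, 0.5, 0.4]
width: 34.3
```

```bash
python3 - <<'E'
from h import *
im=snap('scene','s2')
s=read_state(); print(s['clock'],s['eef_pos'],s['tool_rot'],s['width'])
p=s['eef_pos']; print(proj('scene',[p,p+[0,0,19],[585,-36,128]]))
cv2.imwrite('pics/c3.png',cv2.resize(im[150:290,240:440,::-1],None,fx=4,fy=4,interpolation=cv2.INTER_CUBIC))
E
```

```text
2.55 [585.23279153 -36.52094252 157.61875416] [3.13930217e+00 3.79693642e-04 1.65947381e+00] 34.119708945043136
[[314.99492879 238.63636937]
 [314.99618321 233.30174961]
 [315.19169285 246.69690373]]
```

View pics/c3.png

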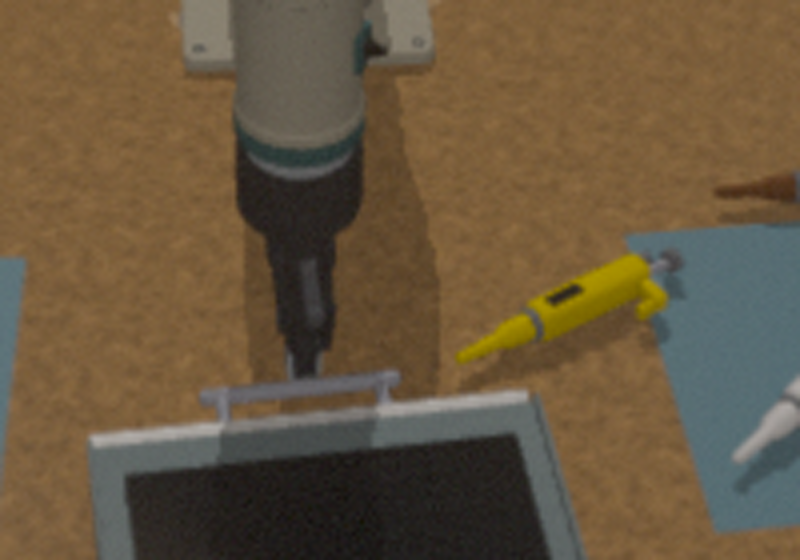

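The gripper is centred over the bar, which is at crop (300,388), and the jaws lie along the cabinet's x. Next I'll descend and grip.

Call:
apply_moves(
  increments=[
    {"tx": 0, "ty": 0, "tz": -0.015, "rx": 0, "ry": 0, "rz": 0, "claw": 0.034},
    {"tx": 0, "ty": 0, "tz": -0.03, "rx": 0, "ry": 0, "rz": 0, "claw": 0.034},
    {"tx": 0, "ty": 0, "tz": -0.04, "rx": 0, "ry": 0, "rz": 0, "claw": 0.034},
    {"tx": 0, "ty": 0, "tz": -0.048, "rx": 0, "ry": 0, "rz": 0, "claw": 0.034},
    {"tx": 0, "ty": 0, "tz": -0.048, "rx": 0, "ry": 0, "rz": 0, "claw": 0.034},
  ],
)

```text
clock: 3.05
eef_pos: [584.0, -36.3, 107.7]
tool_rot: [-3.141, -0.0, 1.66]
force: [-0.8, 0.2, -0.3]
width: 34.0
```

Call:
apply_moves(
  increments=[
    {"tx": 0, "ty": 0, "tz": 0, "rx": 0, "ry": 0, "rz": 0, "claw": 0.006},
    {"tx": 0, "ty": 0, "tz": 0, "rx": 0, "ry": 0, "rz": 0, "claw": 0.006},
    {"tx": 0, "ty": 0, "tz": 0, "rx": 0, "ry": 0, "rz": 0, "claw": 0.006},
    {"tx": 0, "ty": 0, "tz": 0, "rx": 0, "ry": 0, "rz": 0, "claw": 0.006},
    {"tx": 0, "ty": 0, "tz": 0, "rx": 0, "ry": 0, "rz": 0, "claw": 0.006},
  ],
)

```text
clock: 3.55
eef_pos: [585.3, -36.0, 109.1]
tool_rot: [3.139, 0.0, 1.66]
force: [0.5, 0.3, 3.8]
width: 8.8
```

Call:
apply_moves(
  increments=[
    {"tx": -0.006, "ty": -0.0005, "tz": 0, "rx": 0, "ry": 0, "rz": 0, "claw": 0.006},
    {"tx": -0.018, "ty": -0.0016, "tz": 0, "rx": 0, "ry": 0, "rz": 0, "claw": 0.006},
    {"tx": -0.034, "ty": -0.003, "tz": 0, "rx": 0, "ry": 0, "rz": 0, "claw": 0.006},
    {"tx": -0.05, "ty": -0.0044, "tz": 0, "rx": 0, "ry": 0, "rz": 0, "claw": 0.006},
    {"tx": -0.066, "ty": -0.0058, "tz": 0, "rx": 0, "ry": 0, "rz": 0, "claw": 0.006},
    {"tx": -0.082, "ty": -0.0072, "tz": 0, "rx": 0, "ry": 0, "rz": 0, "claw": 0.006},
    {"tx": -0.098, "ty": -0.0086, "tz": 0, "rx": 0, "ry": 0, "rz": 0, "claw": 0.006},
    {"tx": -0.112, "ty": -0.0098, "tz": 0, "rx": 0, "ry": 0, "rz": 0, "claw": 0.006},
    {"tx": -0.124, "ty": -0.0108, "tz": 0, "rx": 0, "ry": 0, "rz": 0, "claw": 0.006},
    {"tx": -0.132, "ty": -0.0115, "tz": 0, "rx": 0, "ry": 0, "rz": 0, "claw": 0.006},
    {"tx": -0.138, "ty": -0.012, "tz": 0, "rx": 0, "ry": 0, "rz": 0, "claw": 0.006},
    {"tx": -0.138, "ty": -0.012, "tz": 0, "rx": 0, "ry": 0, "rz": 0, "claw": 0.006},
  ],
)

```text
clock: 4.75
eef_pos: [445.0, -48.2, 109.0]
tool_rot: [-3.141, 0.0, 1.66]
force: [-1.7, 0.6, 11.4]
width: 8.9
```

Call:
apply_moves(
  increments=[
    {"tx": 0, "ty": 0, "tz": 0, "rx": 0, "ry": 0, "rz": 0, "claw": 0.034},
    {"tx": 0, "ty": 0, "tz": 0, "rx": 0, "ry": 0, "rz": 0, "claw": 0.034},
    {"tx": 0, "ty": 0, "tz": 0, "rx": 0, "ry": 0, "rz": 0, "claw": 0.034},
    {"tx": 0, "ty": 0, "tz": 0.02, "rx": 0, "ry": 0, "rz": 0, "claw": 0.034},
    {"tx": 0, "ty": 0, "tz": 0.05, "rx": 0, "ry": 0, "rz": 0, "claw": 0.034},
    {"tx": 0, "ty": 0.03, "tz": 0.08, "rx": 0, "ry": 0, "rz": 0, "claw": 0.04},
    {"tx": 0, "ty": 0.06, "tz": 0.11, "rx": 0, "ry": 0, "rz": 0, "claw": 0.05},
    {"tx": 0, "ty": 0.09, "tz": 0.12, "rx": 0, "ry": 0, "rz": 0, "claw": 0.06},
    {"tx": 0.005, "ty": 0.13, "tz": 0.12, "rx": 0, "ry": 0, "rz": 1.0, "claw": 0.06},
    {"tx": 0.01, "ty": 0.17, "tz": 0.12, "rx": 0, "ry": 0, "rz": 2.0, "claw": 0.06},
    {"tx": 0.015, "ty": 0.21, "tz": 0.12, "rx": 0, "ry": 0, "rz": 3.0, "claw": 0.06},
    {"tx": 0.02, "ty": 0.25, "tz": 0.12, "rx": 0, "ry": 0, "rz": 4.0, "claw": 0.06},
  ],
)

```text
clock: 5.95
eef_pos: [466.0, 203.0, 228.0]
tool_rot: [-3.141, 0.0, 2.013]
force: [0.2, 0.1, -0.1]
width: 59.6
```

```bash
python3 - <<'E'
from h import *
im=snap('top','top3')
s=read_state(); print(s['clock'],s['eef_pos'],s['tool_rot'],s['width'],s['force'])
cv2.imwrite('pics/c4.png',cv2.resize(im[80:300,120:400,::-1],None,fx=2.7,fy=2.7,interpolation=cv2.INTER_CUBIC))
E
```

```text
6.0 [466.44811548 211.9737102  228.72812141] [ 3.13636924 -0.00675364  2.02342815] 60.14494831182153 [0.76423047 7.3611443  1.35826103]
```

View pics/c4.png

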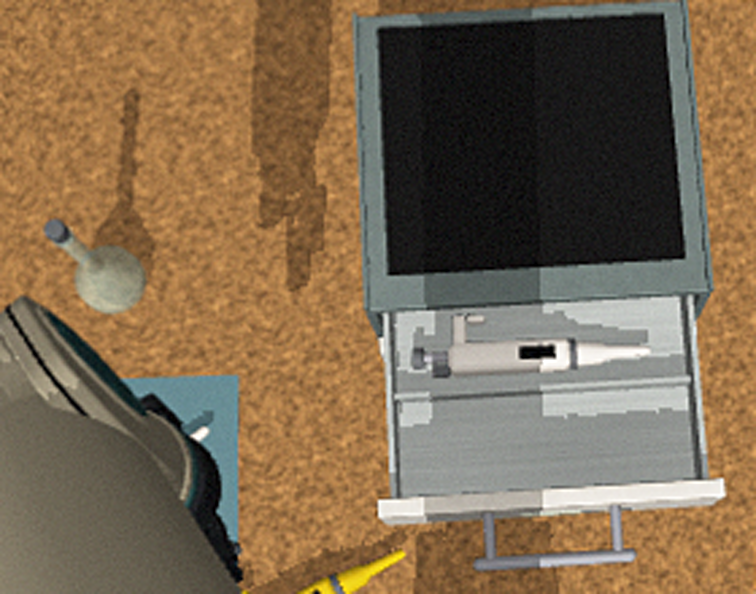

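The drawer is out. The stored pipette lies in the rear compartment with its tip to the right, and the front compartment is empty. The bar is at crop (477,565) to (635,556). I'll go to the pipette.

Call:
apply_moves(
  increments=[
    {"tx": 0.006, "ty": 0.04, "tz": 0, "rx": 0, "ry": 0, "rz": 0.8, "claw": 0.06},
    {"tx": 0.012, "ty": 0.08, "tz": 0, "rx": 0, "ry": 0, "rz": 1.6, "claw": 0.06},
    {"tx": 0.018, "ty": 0.115, "tz": -0.01, "rx": 0, "ry": 0, "rz": 2.4, "claw": 0.06},
    {"tx": 0.0236, "ty": 0.14, "tz": -0.03, "rx": 0, "ry": 0, "rz": 2.9, "claw": 0.06},
    {"tx": 0.0236, "ty": 0.147, "tz": -0.06, "rx": 0, "ry": 0, "rz": 2.9, "claw": 0.06},
    {"tx": 0.0236, "ty": 0.147, "tz": -0.1, "rx": 0, "ry": 0, "rz": 2.9, "claw": 0.06},
    {"tx": 0.0236, "ty": 0.147, "tz": -0.14, "rx": 0, "ry": 0, "rz": 2.9, "claw": 0.06},
    {"tx": 0.0236, "ty": 0.147, "tz": -0.16, "rx": 0, "ry": 0, "rz": 2.9, "claw": 0.06},
    {"tx": 0.0236, "ty": 0.147, "tz": -0.16, "rx": 0, "ry": 0, "rz": 2.9, "claw": 0.06},
  ],
)

```text
clock: 6.9
eef_pos: [487.7, 346.4, 64.7]
tool_rot: [-3.134, 0.0, 2.262]
force: [-0.5, 0.2, 0.5]
width: 60.0
```

```bash
python3 - <<'E'
from h import *
im=snap('scene','s4')
s=read_state(); print(s['clock'],s['eef_pos'],s['tool_rot'],s['width'],s['force'])
f=lambda c:[120+c[0]/2.7,80+c[1]/2.7]
b=onz('top',[f((477,565)),f((635,556))],128); d=b[0]-b[1]; y=np.arctan2(-d[0],d[1]); print(b,np.linalg.norm(d),np.degrees(y))
e=onz('top',[f((379,505)),f((722,484))],149); d=e[0]-e[1]; print('front edge',e,np.degrees(np.arctan2(-d[0],d[1])))
d=onz('top',[f((393,395)),f((691,379))],108);print('divider',d)
for yy in (y,np.radians(5)):
  X=np.array([np.cos(yy),np.sin(yy)]); Y=np.array([-X[1],X[0]])
  L=b.mean(0)[:2]+99*X; print('lane',L,'target origin',L-4*X+15*Y, 'divider in lane',[(q[:2]-L)@np.c_[X,Y] for q in d])
cv2.imwrite('pics/c5.png',cv2.resize(im[170:320,340:540,::-1],None,fx=4,fy=4,interpolation=cv2.INTER_CUBIC))
E
```

```text
6.95 [488.91875076 347.76108831  66.8215813 ] [-3.13774873e+00 -1.45503467e-04  2.26221774e+00] 60.00983808593032 [ 0.39640352 -1.40695207  0.51041618]
[[ 436.78395527   13.37828403  128.        ]
 [ 446.9120931  -112.72501774  128.        ]] 126.50937472487108 4.591922443908731
front edge [[ 480.68739846   91.17851433  149.        ]
 [ 503.86702029 -179.25932511  149.        ]] 4.898931686778823
divider [[ 577.2702115    88.30292924  108.        ]
 [ 597.12681198 -160.25207982  108.        ]]
lane [540.53025151 -41.74758549] target origin [535.34221484 -27.11596645] divider in lane [array([ 47.03366698, 126.691733  ]), array([  46.92761548, -122.65514559])]
lane [540.47129929 -41.04494833] target origin [535.17918436 -26.45065083] divider in lane [array([ 47.93229158, 125.64843331]), array([  46.05033527, -123.69136565])]
```

View pics/c5.png

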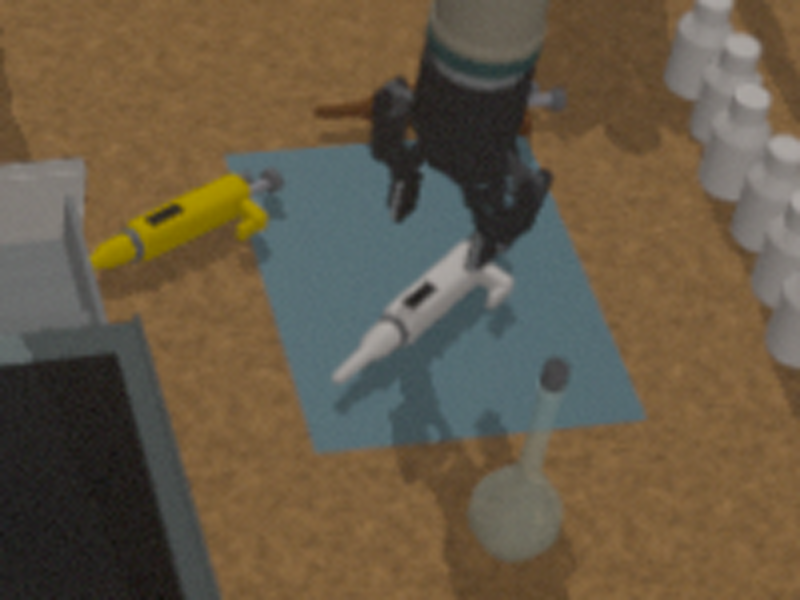

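```bash
python3 - <<'E'
from h import *
p=onz('scene',[[425,264],[439.5,252],[444.7,243.5]],14); print(p)
print((proj('scene',[[490,349,14],[490,349,5]])-[340,170])*4)
E
```

```text
[[559.60788757 269.07194828  14.        ]
 [516.95584568 318.7805873   14.        ]
 [484.78507506 340.56983042  14.        ]]
[[431.72304793 298.72700491]
 [429.81761145 307.46258648]]
```

The two views agree within about 4 mm, so I'll descend and grip.

Call:
apply_moves(
  increments=[
    {"tx": 0, "ty": 0.001, "tz": -0.02, "rx": 0, "ry": 0, "rz": 0, "claw": 0.06},
    {"tx": 0, "ty": 0.001, "tz": -0.04, "rx": 0, "ry": 0, "rz": 0, "claw": 0.06},
    {"tx": 0, "ty": 0.001, "tz": -0.054, "rx": 0, "ry": 0, "rz": 0, "claw": 0.06},
    {"tx": 0, "ty": 0.001, "tz": -0.062, "rx": 0, "ry": 0, "rz": 0, "claw": 0.06},
    {"tx": 0, "ty": 0.001, "tz": -0.062, "rx": 0, "ry": 0, "rz": 0, "claw": 0.06},
    {"tx": 0, "ty": 0.001, "tz": -0.062, "rx": 0, "ry": 0, "rz": 0, "claw": 0.02},
    {"tx": 0, "ty": 0.001, "tz": -0.062, "rx": 0, "ry": 0, "rz": 0, "claw": 0.02},
    {"tx": 0, "ty": 0.001, "tz": -0.062, "rx": 0, "ry": 0, "rz": 0, "claw": 0.02},
    {"tx": 0, "ty": 0.001, "tz": -0.062, "rx": 0, "ry": 0, "rz": 0, "claw": 0.02},
    {"tx": 0, "ty": 0.001, "tz": -0.062, "rx": 0, "ry": 0, "rz": 0, "claw": 0.02},
    {"tx": 0, "ty": 0.001, "tz": -0.062, "rx": 0, "ry": 0, "rz": 0, "claw": 0.02},
  ],
)

```text
clock: 8.05
eef_pos: [490.6, 350.4, 7.5]
tool_rot: [3.14, 0.0, 2.262]
force: [0.3, -1.0, 6.4]
width: 24.3
```

Call:
apply_moves(
  increments=[
    {"tx": 0, "ty": 0, "tz": 0.008, "rx": 0, "ry": 0, "rz": 0, "claw": 0.02},
    {"tx": 0, "ty": 0, "tz": 0.024, "rx": 0, "ry": 0, "rz": 0, "claw": 0.02},
    {"tx": 0, "ty": 0, "tz": 0.048, "rx": 0, "ry": 0, "rz": 0, "claw": 0.02},
    {"tx": 0, "ty": 0, "tz": 0.075, "rx": 0, "ry": 0, "rz": 0, "claw": 0.02},
    {"tx": 0, "ty": 0, "tz": 0.1, "rx": 0, "ry": 0, "rz": 0, "claw": 0.02},
    {"tx": 0, "ty": 0, "tz": 0.125, "rx": 0, "ry": 0, "rz": 0, "claw": 0.02},
    {"tx": 0, "ty": 0, "tz": 0.15, "rx": 0, "ry": 0, "rz": 0, "claw": 0.02},
    {"tx": 0, "ty": 0, "tz": 0.17, "rx": 0, "ry": 0, "rz": 0, "claw": 0.02},
    {"tx": 0, "ty": 0, "tz": 0.184, "rx": 0, "ry": 0, "rz": 0, "claw": 0.02},
    {"tx": 0, "ty": 0, "tz": 0.19, "rx": 0, "ry": 0, "rz": 0, "claw": 0.02},
    {"tx": 0, "ty": 0, "tz": 0.19, "rx": 0, "ry": 0, "rz": 0, "claw": 0.02},
  ],
)

```text
clock: 9.15
eef_pos: [490.1, 349.9, 197.1]
tool_rot: [3.14, 0.0, 2.262]
force: [0.5, -0.1, -1.4]
width: 24.8
```

```bash
python3 - <<'E'
from h import *
im=snap('scene','s5')
s=read_state(); print(s['clock'],s['eef_pos'],s['tool_rot'],s['width'],s['force'])
t=snap('top')
a=cv2.resize(im[130:280,330:530,::-1],(400,300),interpolation=cv2.INTER_CUBIC)
b=cv2.resize(t[195:345,100:300,::-1],(400,300),interpolation=cv2.INTER_CUBIC)
cv2.imwrite('pics/c6.png',np.hstack([a,b]))
E
```

```text
9.2 [489.78394372 349.46000356 196.15159403] [-3.14108850e+00  1.04196801e-04  2.26215489e+00] 24.578068455428024 [ 0.03343632  0.31997218 -1.53692654]
```

View pics/c6.png

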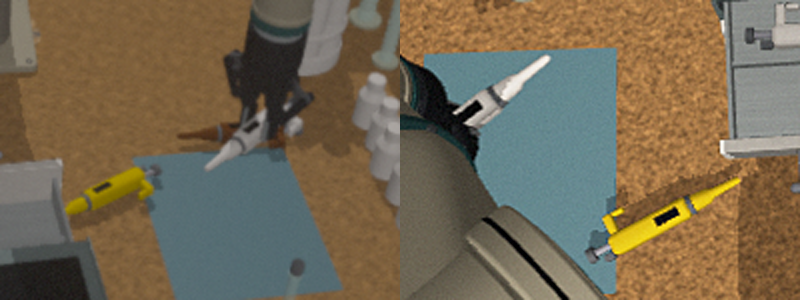

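The pipette is held level, with its tip at top pixel (174,224). I'll use that to work out the grip offset and the placing move.

```bash
python3 - <<'E'
from h import *
p=onz('top',[[174,224]],14+190)[0]; q=onz('scene',[[330+207/2,130+168/2]],14+190)[0]
T=np.array([490,350]); 
for t in (p,q): d=t[:2]-T; print(t,np.linalg.norm(d),np.degrees(np.arctan2(d[1],d[0])))
E
```

```text
[558.47024739 264.60686976 204.        ] 109.45392395607968 -51.27652999885158
[560.49795113 266.65667601 204.        ] 109.1607565356294 -49.77298681658729
```

Call:
apply_moves(
  increments=[
    {"tx": 0.002, "ty": -0.015, "tz": 0, "rx": 0, "ry": 0, "rz": -0.3, "claw": 0.02},
    {"tx": 0.006, "ty": -0.045, "tz": 0, "rx": 0, "ry": 0, "rz": -0.9, "claw": 0.02},
    {"tx": 0.01, "ty": -0.08, "tz": 0, "rx": 0, "ry": 0, "rz": -1.5, "claw": 0.02},
    {"tx": 0.014, "ty": -0.115, "tz": 0, "rx": 0, "ry": 0, "rz": -2.1, "claw": 0.02},
    {"tx": 0.018, "ty": -0.15, "tz": 0, "rx": 0, "ry": 0, "rz": -2.8, "claw": 0.02},
    {"tx": 0.022, "ty": -0.185, "tz": 0, "rx": 0, "ry": 0, "rz": -3.5, "claw": 0.02},
    {"tx": 0.026, "ty": -0.22, "tz": 0, "rx": 0, "ry": 0, "rz": -4.2, "claw": 0.02},
    {"tx": 0.031, "ty": -0.255, "tz": 0, "rx": 0, "ry": 0, "rz": -4.9, "claw": 0.02},
    {"tx": 0.036, "ty": -0.29, "tz": 0, "rx": 0, "ry": 0, "rz": -5.6, "claw": 0.02},
    {"tx": 0.04, "ty": -0.325, "tz": 0, "rx": 0, "ry": 0, "rz": -6.2, "claw": 0.02},
    {"tx": 0.044, "ty": -0.355, "tz": 0, "rx": 0, "ry": 0, "rz": -6.7, "claw": 0.02},
    {"tx": 0.0458, "ty": -0.375, "tz": 0, "rx": 0, "ry": 0, "rz": -6.94, "claw": 0.02},
  ],
)

```text
clock: 10.45
eef_pos: [534.7, -29.6, 195.3]
tool_rot: [-3.139, 0.002, 1.65]
force: [0.5, 0.7, -0.3]
width: 24.6
```

Call:
apply_moves(
  increments=[
    {"tx": 0, "ty": -0.007, "tz": 0, "rx": 0, "ry": 0, "rz": 0, "claw": 0.02},
    {"tx": 0, "ty": -0.007, "tz": -0.01, "rx": 0, "ry": 0, "rz": 0, "claw": 0.02},
    {"tx": 0, "ty": -0.007, "tz": -0.025, "rx": 0, "ry": 0, "rz": 0, "claw": 0.02},
    {"tx": 0, "ty": -0.007, "tz": -0.035, "rx": 0, "ry": 0, "rz": 0, "claw": 0.02},
    {"tx": 0, "ty": -0.007, "tz": -0.035, "rx": 0, "ry": 0, "rz": 0, "claw": 0.02},
  ],
)

```text
clock: 10.95
eef_pos: [534.2, -30.9, 159.5]
tool_rot: [-3.138, -0.001, 1.659]
force: [0.2, 0.0, -2.0]
width: 24.7
```

```bash
python3 - <<'E'
from h import *
im=snap('scene','s6')
s=read_state(); print(s['clock'],s['eef_pos'],s['tool_rot'],s['width'],s['force'])
t=snap('top')
a=cv2.resize(im[150:300,230:430,::-1],(800,600),interpolation=cv2.INTER_CUBIC)
b=cv2.resize(t[175:325,220:420,::-1],(400,300),interpolation=cv2.INTER_CUBIC)
a[300:,400:]=b
cv2.imwrite('pics/c7.png',a)
E
```

```text
11.0 [534.95932386 -31.03264826 160.37609807] [-3.13945208e+00 -8.78528421e-04  1.65846841e+00] 25.04991748252211 [ 0.49941909 -0.4585441  -1.09121361]
```

View pics/c7.png

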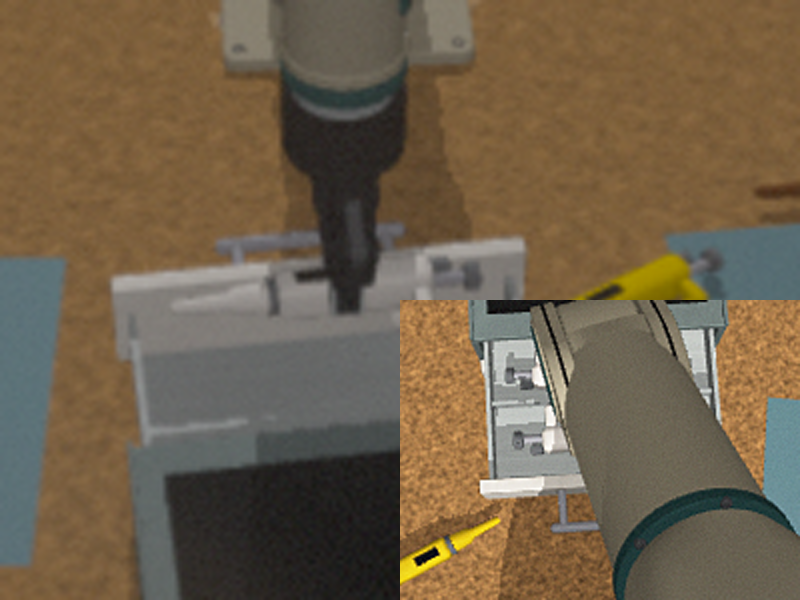

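The pipette is level over the front compartment, tip to the right, with both ends inside the sides. I'll lower it gently.

Call:
apply_moves(
  increments=[
    {"tx": 0, "ty": 0, "tz": -0.012, "rx": 0, "ry": 0, "rz": 0, "claw": 0.02},
    {"tx": 0, "ty": 0, "tz": -0.026, "rx": 0, "ry": 0, "rz": 0, "claw": 0.02},
    {"tx": 0, "ty": 0, "tz": -0.04, "rx": 0, "ry": 0, "rz": 0, "claw": 0.02},
    {"tx": 0, "ty": 0, "tz": -0.052, "rx": 0, "ry": 0, "rz": 0, "claw": 0.02},
    {"tx": 0, "ty": 0, "tz": -0.06, "rx": 0, "ry": 0, "rz": 0, "claw": 0.02},
    {"tx": 0, "ty": 0, "tz": -0.064, "rx": 0, "ry": 0, "rz": 0, "claw": 0.02},
    {"tx": 0, "ty": 0, "tz": -0.066, "rx": 0, "ry": 0, "rz": 0, "claw": 0.02},
    {"tx": 0, "ty": 0, "tz": -0.066, "rx": 0, "ry": 0, "rz": 0, "claw": 0.02},
    {"tx": 0, "ty": 0, "tz": -0.066, "rx": 0, "ry": 0, "rz": 0, "claw": 0.02},
  ],
)

```text
clock: 11.95
eef_pos: [545.5, -31.4, 104.8]
tool_rot: [3.121, 0.003, 1.657]
force: [-0.5, 0.1, 65.1]
width: 25.3
```

The force is 65 N upward with the tool still about 10 mm high, so something is in the way. I'll back up at once and look.

Call:
apply_moves(
  increments=[
    {"tx": 0, "ty": 0, "tz": 0.014, "rx": 0, "ry": 0, "rz": 0, "claw": 0.02},
    {"tx": 0, "ty": 0, "tz": 0.024, "rx": 0, "ry": 0, "rz": 0, "claw": 0.02},
    {"tx": 0, "ty": 0, "tz": 0.026, "rx": 0, "ry": 0, "rz": 0, "claw": 0.02},
    {"tx": 0, "ty": 0, "tz": 0.026, "rx": 0, "ry": 0, "rz": 0, "claw": 0.02},
  ],
)

```text
clock: 12.35
eef_pos: [535.4, -32.3, 120.8]
tool_rot: [-3.141, -0.0, 1.656]
force: [-0.7, 0.7, -2.0]
width: 24.6
```

```bash
python3 - <<'E'
from h import *
im=snap('scene','s7')
s=read_state(); print(s['clock'],s['eef_pos'],s['tool_rot'],s['width'],s['force'],s['qpos'])
t=snap('top','t7')
a=cv2.resize(im[175:288,240:390,::-1],(800,600),interpolation=cv2.INTER_CUBIC)
b=cv2.resize(t[175:325,220:320,::-1],(200,300),interpolation=cv2.INTER_CUBIC)
a[300:,600:]=b
cv2.imwrite('pics/c8.png',a)
E
```

```text
12.4 [535.09868476 -32.29341286 120.38432308] [-3.13996524e+00 -3.09624298e-04  1.65652939e+00] 24.97215930849028 [ 0.05198609  0.27907815 -1.60097003] [ 0.23368251  0.64331805 -0.34115872  1.93144195  0.34919564  0.62599786
 -0.24463075]
```

View pics/c8.png

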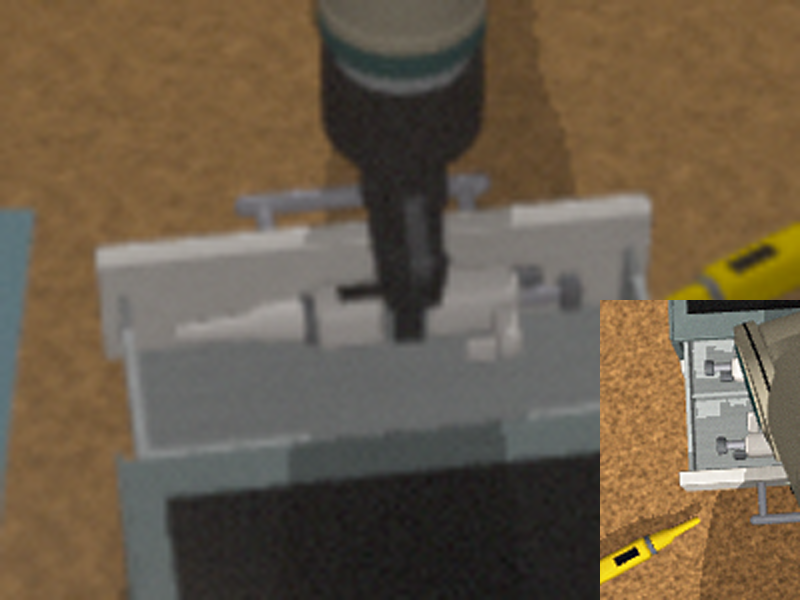

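```bash
python3 - <<'E'
from h import *
k=600/113; f=lambda x,y:[240+x/(800/150),175+y/k]
b=onz('scene',[f(240,208),f(488,184)],128); print('bar scene',b,b.mean(0))
e=onz('scene',[f(97,258),f(650,210)],149); print('inner top edge of front',e,e.mean(0))
g=lambda x,y:[220+(x-600)/2,175+(y-300)/2]
print('bar left top',onz('top',[g(752,519)],128),'front edge left outer',onz('top',[g(681,484)],149))
print('tip',onz('scene',[f(180,331)],128),'rest end',onz('scene',[f(480,352),f(510,352)],128), 'top rest',onz('top',[g(756,415)],128),'divider',onz('top',[g(695,397)],108))
print('handle far side top z142',onz('scene',[f(440,275)],142), 'near', onz('scene',[f(440,330)],120))
E
```

```text
bar scene [[ 458.88318797 -110.2299749   128.        ]
 [ 448.17319623   16.35486754  128.        ]] [453.5281921  -46.93755368 128.        ]
inner top edge of front [[ 513.1607732  -180.80860989  149.        ]
 [ 494.40521392   93.16669054  149.        ]] [503.78299356 -43.82095967 149.        ]
bar left top [[446.97417085  15.12615399 128.        ]] front edge left outer [[480.77304946  90.90673532 149.        ]]
tip [[ 545.15446463 -141.49305265  128.        ]] rest end [[567.91232955   3.26513522 128.        ]
 [568.75395962  17.76159637 128.        ]] top rest [[561.1826562   14.22376654 128.        ]] divider [[583.7947725   84.19981398 108.        ]]
handle far side top z142 [[527.65399689 -13.57366365 142.        ]] near [[543.8646822  -14.45925277 120.        ]]
```

The finger rest was about 12 mm clear of the divider, so the finger knuckles must have met the 61 mm drawer front. By the grasp, the lane centre is about 3 mm further back than the image gave. I'll measure how far the drawer has shifted.

```bash
python3 - <<'E'
from h import *
a=cv2.imread('pics/top3.png',0).astype(np.float32); b=cv2.imread('pics/t7.png',0).astype(np.float32)
for n,(x0,x1,y0,y1) in {'front':(255,292,258,278),'bar':(290,310,266,292),'divider':(260,290,215,235)}.items():
    for up in (4,):
        A=cv2.resize(a[y0:y1,x0:x1],None,fx=up,fy=up,interpolation=cv2.INTER_CUBIC); B=cv2.resize(b[y0-8:y1+8,x0-5:x1+5],None,fx=up,fy=up,interpolation=cv2.INTER_CUBIC)
        r=cv2.matchTemplate(B,A,cv2.TM_CCOEFF_NORMED); _,m,_,l=cv2.minMaxLoc(r); print(n,m,l[0]/up-5,l[1]/up-8)
p=onz('top',[[275,268],[275,269]],149); print('mm per row',p[1]-p[0])
E
```

```text
front 0.8374208211898804 0.0 -4.0
bar 0.9067908525466919 0.0 -4.0
divider 0.8117228746414185 -0.25 -3.75
mm per row [-2.13046527 -0.08192625  0.        ]
```

The drawer moved about 8.5 mm inward and is still well open. The lane centre is now near (553,-39). I'll shift the pipette back to about lane x +2, so the fingers clear the drawer front, and lower it in small steps.

Call:
apply_moves(
  increments=[
    {"tx": 0.008, "ty": 0.001, "tz": 0, "rx": 0, "ry": 0, "rz": 0, "claw": 0.02},
    {"tx": 0.018, "ty": 0.003, "tz": 0, "rx": 0, "ry": 0, "rz": 0, "claw": 0.02},
    {"tx": 0.018, "ty": 0.003, "tz": -0.004, "rx": 0, "ry": 0, "rz": 0, "claw": 0.02},
    {"tx": 0.018, "ty": 0.003, "tz": -0.009, "rx": 0, "ry": 0, "rz": 0, "claw": 0.02},
    {"tx": 0.018, "ty": 0.003, "tz": -0.012, "rx": 0, "ry": 0, "rz": 0, "claw": 0.02},
    {"tx": 0.018, "ty": 0.003, "tz": -0.012, "rx": 0, "ry": 0, "rz": 0, "claw": 0.02},
  ],
)

```text
clock: 13.05
eef_pos: [552.9, -29.3, 108.5]
tool_rot: [-3.14, -0.0, 1.657]
force: [0.8, 0.3, -1.8]
width: 24.8
```

Call:
apply_moves(
  increments=[
    {"tx": 0, "ty": 0, "tz": -0.002, "rx": 0, "ry": 0, "rz": 0, "claw": 0.02},
    {"tx": 0, "ty": 0, "tz": -0.004, "rx": 0, "ry": 0, "rz": 0, "claw": 0.02},
    {"tx": 0, "ty": 0, "tz": -0.004, "rx": 0, "ry": 0, "rz": 0, "claw": 0.02},
  ],
)

```text
clock: 13.35
eef_pos: [553.6, -29.3, 105.2]
tool_rot: [-3.141, -0.0, 1.657]
force: [-0.7, -0.7, -1.6]
width: 24.5
```

Call:
apply_moves(
  increments=[
    {"tx": 0, "ty": 0, "tz": -0.0015, "rx": 0, "ry": 0, "rz": 0, "claw": 0.02},
    {"tx": 0, "ty": 0, "tz": -0.003, "rx": 0, "ry": 0, "rz": 0, "claw": 0.02},
    {"tx": 0, "ty": 0, "tz": -0.003, "rx": 0, "ry": 0, "rz": 0, "claw": 0.02},
  ],
)

```text
clock: 13.65
eef_pos: [553.6, -29.2, 102.1]
tool_rot: [-3.141, -0.0, 1.657]
force: [-0.3, -0.7, -0.5]
width: 24.7
```

Call:
apply_moves(
  increments=[
    {"tx": 0, "ty": 0, "tz": -0.0015, "rx": 0, "ry": 0, "rz": 0, "claw": 0.02},
    {"tx": 0, "ty": 0, "tz": -0.003, "rx": 0, "ry": 0, "rz": 0, "claw": 0.02},
    {"tx": 0, "ty": 0, "tz": -0.003, "rx": 0, "ry": 0, "rz": 0, "claw": 0.02},
  ],
)

```text
clock: 13.95
eef_pos: [553.6, -29.2, 99.1]
tool_rot: [-3.141, -0.0, 1.657]
force: [0.3, -0.5, -1.6]
width: 25.0
```

No contact where it stuck before, so I'll keep going down.

Call:
apply_moves(
  increments=[
    {"tx": 0, "ty": 0, "tz": -0.0015, "rx": 0, "ry": 0, "rz": 0, "claw": 0.02},
    {"tx": 0, "ty": 0, "tz": -0.003, "rx": 0, "ry": 0, "rz": 0, "claw": 0.02},
    {"tx": 0, "ty": 0, "tz": -0.003, "rx": 0, "ry": 0, "rz": 0, "claw": 0.02},
  ],
)

```text
clock: 14.25
eef_pos: [554.1, -29.1, 96.2]
tool_rot: [3.141, -0.0, 1.657]
force: [0.0, 0.5, -1.5]
width: 24.9
```

Call:
apply_moves(
  increments=[
    {"tx": 0, "ty": 0, "tz": -0.001, "rx": 0, "ry": 0, "rz": 0, "claw": 0.02},
    {"tx": 0, "ty": 0, "tz": -0.0015, "rx": 0, "ry": 0, "rz": 0, "claw": 0.02},
    {"tx": 0, "ty": 0, "tz": -0.0015, "rx": 0, "ry": 0, "rz": 0, "claw": 0.02},
  ],
)

```text
clock: 14.55
eef_pos: [554.4, -29.1, 95.5]
tool_rot: [3.14, 0.0, 1.657]
force: [0.4, 0.7, 4.1]
width: 24.7
```

A light 5 N contact comes at the expected floor height. I'll release with a small opening and check before lifting.

Call:
apply_moves(
  increments=[
    {"tx": 0, "ty": 0, "tz": 0, "rx": 0, "ry": 0, "rz": 0, "claw": 0.028},
    {"tx": 0, "ty": 0, "tz": 0, "rx": 0, "ry": 0, "rz": 0, "claw": 0.031},
    {"tx": 0, "ty": 0, "tz": 0, "rx": 0, "ry": 0, "rz": 0, "claw": 0.034},
    {"tx": 0, "ty": 0, "tz": 0, "rx": 0, "ry": 0, "rz": 0, "claw": 0.034},
    {"tx": 0, "ty": 0, "tz": 0, "rx": 0, "ry": 0, "rz": 0, "claw": 0.034},
  ],
)

```text
clock: 15.05
eef_pos: [553.8, -29.2, 94.8]
tool_rot: [3.142, -0.0, 1.657]
force: [1.0, 0.0, 1.2]
width: 34.2
```

Call:
apply_moves(
  increments=[
    {"tx": 0, "ty": 0, "tz": 0.005, "rx": 0, "ry": 0, "rz": 0, "claw": 0.034},
    {"tx": 0, "ty": 0, "tz": 0.015, "rx": 0, "ry": 0, "rz": 0, "claw": 0.034},
    {"tx": 0, "ty": 0, "tz": 0.03, "rx": 0, "ry": 0, "rz": 0, "claw": 0.034},
    {"tx": 0, "ty": 0, "tz": 0.06, "rx": 0, "ry": 0, "rz": 0, "claw": 0.034},
    {"tx": 0, "ty": 0, "tz": 0.1, "rx": 0, "ry": 0, "rz": 0, "claw": 0.034},
    {"tx": -0.02, "ty": -0.03, "tz": 0.12, "rx": 0, "ry": 0, "rz": 0, "claw": 0.034},
    {"tx": -0.05, "ty": -0.07, "tz": 0.12, "rx": 0, "ry": 0, "rz": 0, "claw": 0.034},
    {"tx": -0.08, "ty": -0.11, "tz": 0.12, "rx": 0, "ry": 0, "rz": 0, "claw": 0.034},
    {"tx": -0.1, "ty": -0.15, "tz": 0.12, "rx": 0, "ry": 0, "rz": 0, "claw": 0.034},
    {"tx": -0.11, "ty": -0.19, "tz": 0.12, "rx": 0, "ry": 0, "rz": 0, "claw": 0.034},
    {"tx": -0.115, "ty": -0.22, "tz": 0.12, "rx": 0, "ry": 0, "rz": 0, "claw": 0.034},
    {"tx": -0.115, "ty": -0.24, "tz": 0.12, "rx": 0, "ry": 0, "rz": 0, "claw": 0.034},
  ],
)

```text
clock: 16.25
eef_pos: [436.7, -272.1, 215.4]
tool_rot: [-3.14, 0.001, 1.653]
force: [0.5, 0.7, -0.4]
width: 33.9
```

```bash
python3 - <<'E'
from h import *
s=read_state(); print(s['clock'],s['eef_pos'],s['tool_rot'],s['width'],s['force'])
t=snap('top','t8')
cv2.imwrite('pics/c9.png',cv2.resize(t[170:310,230:420,::-1],None,fx=4.2,fy=4.2,interpolation=cv2.INTER_CUBIC))
E
```

```text
16.25 [ 436.71353289 -272.09603663  215.4151845 ] [-3.14023853e+00  9.89671666e-04  1.65283257e+00] 33.94669611853195 [ 0.45022019  0.71151236 -0.363946  ]
```

View pics/c9.png

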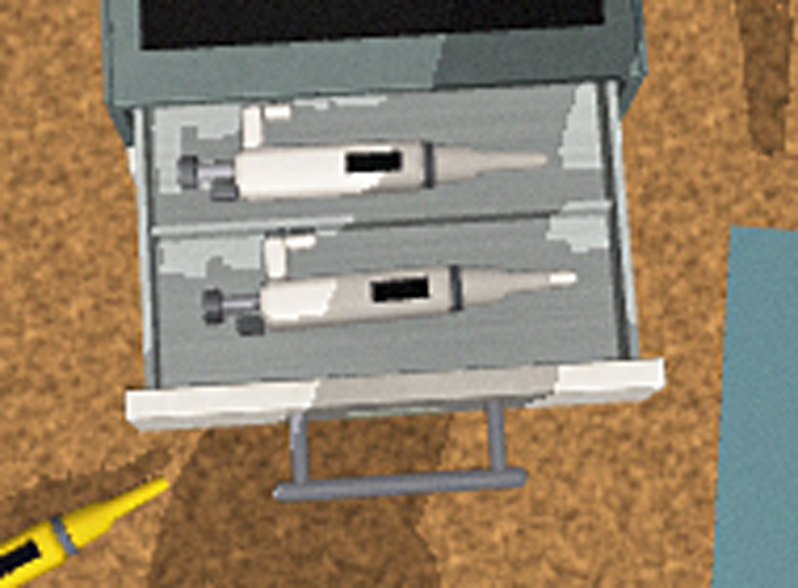

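The pipette lies flat in the front compartment, parallel to the stored one, with its tip to the right and its finger rest inside the divider. The bar runs from crop (274,492) to (526,477). I'll go back to the bar.

Call:
apply_moves(
  increments=[
    {"tx": 0.002, "ty": 0.03, "tz": 0, "rx": 0, "ry": 0, "rz": 0, "claw": 0.034},
    {"tx": 0.004, "ty": 0.07, "tz": 0, "rx": 0, "ry": 0, "rz": 0, "claw": 0.034},
    {"tx": 0.007, "ty": 0.11, "tz": 0, "rx": 0, "ry": 0, "rz": 0, "claw": 0.034},
    {"tx": 0.01, "ty": 0.15, "tz": 0, "rx": 0, "ry": 0, "rz": 0, "claw": 0.034},
    {"tx": 0.013, "ty": 0.19, "tz": 0, "rx": 0, "ry": 0, "rz": 0, "claw": 0.034},
    {"tx": 0.015, "ty": 0.215, "tz": 0, "rx": 0, "ry": 0, "rz": 0, "claw": 0.034},
    {"tx": 0.0155, "ty": 0.222, "tz": -0.02, "rx": 0, "ry": 0, "rz": 0, "claw": 0.034},
    {"tx": 0.0155, "ty": 0.222, "tz": -0.045, "rx": 0, "ry": 0, "rz": 0, "claw": 0.034},
    {"tx": 0.0155, "ty": 0.222, "tz": -0.058, "rx": 0, "ry": 0, "rz": 0, "claw": 0.034},
    {"tx": 0.0155, "ty": 0.222, "tz": -0.058, "rx": 0, "ry": 0, "rz": 0, "claw": 0.034},
    {"tx": 0.0155, "ty": 0.222, "tz": -0.058, "rx": 0, "ry": 0, "rz": 0, "claw": 0.034},
  ],
)

```text
clock: 17.4
eef_pos: [454.2, -46.8, 157.3]
tool_rot: [-3.141, -0.0, 1.657]
force: [-0.2, -0.5, 0.7]
width: 33.6
```

```bash
python3 - <<'E'
from h import *
f=lambda x,y:[230+x/4.2,170+y/4.2]
b=onz('top',[f(274,492),f(526,477)],128); print(b,b.mean(0))
o=np.array([552.8,-39]); X=np.array([.9963,.0857]); Y=np.array([-X[1],X[0]])
q=onz('top',[f(577,277),f(457,287)],102)[:,:2]; print('tip,ring in lane',(q-o)@np.c_[X,Y])
E
```

```text
[[ 441.25321433   16.59431776  128.        ]
 [ 451.99034787 -112.7958321   128.        ]] [446.6217811  -48.10075717 128.        ]
tip,ring in lane [[   0.31128535 -103.15284993]
 [  -1.18502035  -38.28440078]]
```

The new bar estimate is about 451 in x (allowing for the top view's bias of -3 to -4 mm), so I'll go down 2 mm nearer.

Call:
apply_moves(
  increments=[
    {"tx": -0.002, "ty": 0, "tz": -0.015, "rx": 0, "ry": 0, "rz": 0, "claw": 0.034},
    {"tx": -0.002, "ty": 0, "tz": -0.025, "rx": 0, "ry": 0, "rz": 0, "claw": 0.034},
    {"tx": -0.002, "ty": 0, "tz": -0.035, "rx": 0, "ry": 0, "rz": 0, "claw": 0.034},
    {"tx": -0.002, "ty": 0, "tz": -0.044, "rx": 0, "ry": 0, "rz": 0, "claw": 0.034},
    {"tx": -0.002, "ty": 0, "tz": -0.048, "rx": 0, "ry": 0, "rz": 0, "claw": 0.034},
    {"tx": -0.002, "ty": 0, "tz": -0.048, "rx": 0, "ry": 0, "rz": 0, "claw": 0.034},
  ],
)

```text
clock: 18.0
eef_pos: [452.0, -47.1, 108.3]
tool_rot: [-3.14, -0.0, 1.657]
force: [-0.4, 1.2, 1.0]
width: 34.2
```

Call:
apply_moves(
  increments=[
    {"tx": 0, "ty": 0, "tz": 0, "rx": 0, "ry": 0, "rz": 0, "claw": 0.025},
    {"tx": 0, "ty": 0, "tz": 0, "rx": 0, "ry": 0, "rz": 0, "claw": 0.018},
    {"tx": 0, "ty": 0, "tz": 0, "rx": 0, "ry": 0, "rz": 0, "claw": 0.006},
    {"tx": 0, "ty": 0, "tz": 0, "rx": 0, "ry": 0, "rz": 0, "claw": 0.006},
    {"tx": 0, "ty": 0, "tz": 0, "rx": 0, "ry": 0, "rz": 0, "claw": 0.006},
    {"tx": 0, "ty": 0, "tz": 0, "rx": 0, "ry": 0, "rz": 0, "claw": 0.006},
  ],
)

```text
clock: 18.6
eef_pos: [452.4, -47.2, 109.1]
tool_rot: [3.141, 0.0, 1.657]
force: [-0.9, 0.1, 5.6]
width: 9.2
```

Gripped. I'll push it in gently.

Call:
apply_moves(
  increments=[
    {"tx": 0.004, "ty": 0.0003, "tz": 0, "rx": 0, "ry": 0, "rz": 0, "claw": 0.006},
    {"tx": 0.012, "ty": 0.001, "tz": 0, "rx": 0, "ry": 0, "rz": 0, "claw": 0.006},
    {"tx": 0.022, "ty": 0.0019, "tz": 0, "rx": 0, "ry": 0, "rz": 0, "claw": 0.006},
    {"tx": 0.034, "ty": 0.0029, "tz": 0, "rx": 0, "ry": 0, "rz": 0, "claw": 0.006},
    {"tx": 0.046, "ty": 0.004, "tz": 0, "rx": 0, "ry": 0, "rz": 0, "claw": 0.006},
    {"tx": 0.058, "ty": 0.005, "tz": 0, "rx": 0, "ry": 0, "rz": 0, "claw": 0.006},
    {"tx": 0.07, "ty": 0.006, "tz": 0, "rx": 0, "ry": 0, "rz": 0, "claw": 0.006},
    {"tx": 0.082, "ty": 0.007, "tz": 0, "rx": 0, "ry": 0, "rz": 0, "claw": 0.006},
    {"tx": 0.094, "ty": 0.0081, "tz": 0, "rx": 0, "ry": 0, "rz": 0, "claw": 0.006},
    {"tx": 0.104, "ty": 0.0089, "tz": 0, "rx": 0, "ry": 0, "rz": 0, "claw": 0.006},
    {"tx": 0.112, "ty": 0.0096, "tz": 0, "rx": 0, "ry": 0, "rz": 0, "claw": 0.006},
    {"tx": 0.118, "ty": 0.0101, "tz": 0, "rx": 0, "ry": 0, "rz": 0, "claw": 0.006},
  ],
)

```text
clock: 19.8
eef_pos: [571.0, -37.0, 109.2]
tool_rot: [3.141, 0.0, 1.657]
force: [-1.6, 0.2, 5.6]
width: 9.0
```

Call:
apply_moves(
  increments=[
    {"tx": 0.004, "ty": 0.0003, "tz": 0, "rx": 0, "ry": 0, "rz": 0, "claw": 0.006},
    {"tx": 0.008, "ty": 0.0007, "tz": 0, "rx": 0, "ry": 0, "rz": 0, "claw": 0.006},
    {"tx": 0.012, "ty": 0.001, "tz": 0, "rx": 0, "ry": 0, "rz": 0, "claw": 0.006},
    {"tx": 0.015, "ty": 0.0013, "tz": 0, "rx": 0, "ry": 0, "rz": 0, "claw": 0.006},
    {"tx": 0.018, "ty": 0.0015, "tz": 0, "rx": 0, "ry": 0, "rz": 0, "claw": 0.006},
    {"tx": 0.018, "ty": 0.0015, "tz": 0, "rx": 0, "ry": 0, "rz": 0, "claw": 0.006},
  ],
)

```text
clock: 20.4
eef_pos: [589.3, -35.4, 109.2]
tool_rot: [3.14, -0.0, 1.657]
force: [0.3, -1.1, 4.4]
width: 8.9
```

Call:
apply_moves(
  increments=[
    {"tx": 0.002, "ty": 0.0002, "tz": 0, "rx": 0, "ry": 0, "rz": 0, "claw": 0.006},
    {"tx": 0.004, "ty": 0.0003, "tz": 0, "rx": 0, "ry": 0, "rz": 0, "claw": 0.006},
    {"tx": 0.004, "ty": 0.0003, "tz": 0, "rx": 0, "ry": 0, "rz": 0, "claw": 0.006},
  ],
)

```text
clock: 20.7
eef_pos: [592.8, -35.2, 109.2]
tool_rot: [3.141, -0.0, 1.657]
force: [-0.3, 0.5, 4.1]
width: 9.2
```

Call:
apply_moves(
  increments=[
    {"tx": 0.002, "ty": 0.0002, "tz": 0, "rx": 0, "ry": 0, "rz": 0, "claw": 0.006},
    {"tx": 0.003, "ty": 0.0003, "tz": 0, "rx": 0, "ry": 0, "rz": 0, "claw": 0.006},
    {"tx": 0.003, "ty": 0.0003, "tz": 0, "rx": 0, "ry": 0, "rz": 0, "claw": 0.006},
  ],
)

```text
clock: 21.0
eef_pos: [594.5, -35.0, 109.2]
tool_rot: [-3.14, 0.0, 1.657]
force: [-2.5, -0.4, 8.5]
width: 9.3
```

Call:
apply_moves(
  increments=[
    {"tx": 0.002, "ty": 0.0002, "tz": 0, "rx": 0, "ry": 0, "rz": 0, "claw": 0.006},
    {"tx": 0.003, "ty": 0.0003, "tz": 0, "rx": 0, "ry": 0, "rz": 0, "claw": 0.006},
    {"tx": 0.003, "ty": 0.0003, "tz": 0, "rx": 0, "ry": 0, "rz": 0, "claw": 0.006},
  ],
)

```text
clock: 21.3
eef_pos: [594.4, -35.0, 109.1]
tool_rot: [-3.134, 0.001, 1.657]
force: [-9.3, -0.3, 13.5]
width: 9.2
```

The position stalls at 594.4 while the force climbs to 9 N, so the drawer is at its stop. I'll release, lift and check.

Call:
apply_moves(
  increments=[
    {"tx": -0.001, "ty": 0, "tz": 0, "rx": 0, "ry": 0, "rz": 0, "claw": 0.02},
    {"tx": -0.002, "ty": 0, "tz": 0, "rx": 0, "ry": 0, "rz": 0, "claw": 0.034},
    {"tx": -0.003, "ty": 0, "tz": 0, "rx": 0, "ry": 0, "rz": 0, "claw": 0.034},
    {"tx": -0.003, "ty": 0, "tz": 0, "rx": 0, "ry": 0, "rz": 0, "claw": 0.034},
    {"tx": -0.003, "ty": 0, "tz": 0.015, "rx": 0, "ry": 0, "rz": 0, "claw": 0.034},
    {"tx": -0.003, "ty": 0, "tz": 0.04, "rx": 0, "ry": 0, "rz": 0, "claw": 0.034},
    {"tx": -0.003, "ty": 0, "tz": 0.08, "rx": 0, "ry": 0, "rz": 0, "claw": 0.034},
    {"tx": -0.02, "ty": -0.03, "tz": 0.115, "rx": 0, "ry": 0, "rz": 0, "claw": 0.034},
    {"tx": -0.05, "ty": -0.07, "tz": 0.13, "rx": 0, "ry": 0, "rz": 0, "claw": 0.034},
    {"tx": -0.08, "ty": -0.11, "tz": 0.13, "rx": 0, "ry": 0, "rz": 0, "claw": 0.034},
    {"tx": -0.11, "ty": -0.14, "tz": 0.13, "rx": 0, "ry": 0, "rz": 0, "claw": 0.034},
    {"tx": -0.13, "ty": -0.17, "tz": 0.13, "rx": 0, "ry": 0, "rz": 0, "claw": 0.034},
  ],
)

```text
clock: 22.5
eef_pos: [466.0, -206.5, 240.1]
tool_rot: [-3.141, 0.001, 1.655]
force: [0.3, -0.1, -0.2]
width: 33.8
```

Call:
apply_moves(
  increments=[
    {"tx": -0.005, "ty": -0.04, "tz": 0, "rx": 0, "ry": 0, "rz": 0, "claw": 0.034},
    {"tx": -0.01, "ty": -0.08, "tz": 0, "rx": 0, "ry": 0, "rz": 0, "claw": 0.034},
    {"tx": -0.015, "ty": -0.1, "tz": 0, "rx": 0, "ry": 0, "rz": 0, "claw": 0.034},
    {"tx": -0.015, "ty": -0.1, "tz": 0, "rx": 0, "ry": 0, "rz": 0, "claw": 0.034},
  ],
)

```text
clock: 22.9
eef_pos: [451.9, -309.0, 239.5]
tool_rot: [3.142, 0.002, 1.65]
force: [0.7, -0.6, -0.4]
width: 34.3
```

```bash
python3 - <<'E'
from h import *
s=read_state(); print(s['clock'],s['eef_pos'],s['qd'].round(3),s['force'])
t=snap('top','t9')
a=cv2.resize(t[160:250,230:410,::-1],(800,400),interpolation=cv2.INTER_CUBIC)
b=cv2.resize(t[60:480,:,::-1],(305,200),interpolation=cv2.INTER_AREA); c=cv2.resize(snap('scene')[:,:,::-1],(267,200),interpolation=cv2.INTER_AREA)
cv2.imwrite('pics/c10.png',np.vstack([a,np.hstack([b,c,np.zeros((200,228,3),np.uint8)])]))
E
```

```text
22.9 [ 451.89068997 -308.98657636  239.53576015] [-0.05  -0.01  -0.054  0.035 -0.029 -0.006 -0.032] [ 0.74627337 -0.59763097 -0.43546258]
```

View pics/c10.png

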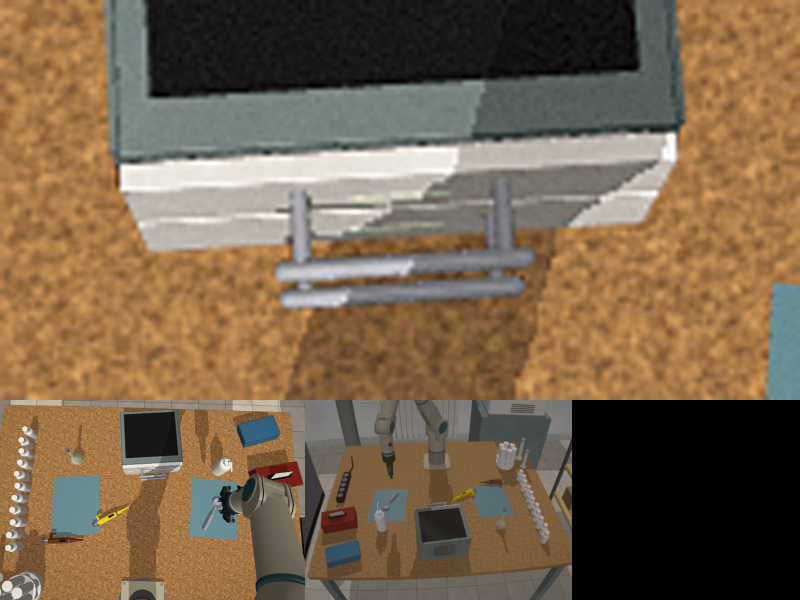

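The top front is flush against the cabinet with no gap left. The lower drawer front lines up under it, and the scoop, bottle and flask are in place. I'll let the arm settle, then hand in.

Call:
apply_moves(
  increments=[
    {"tx": 0, "ty": 0, "tz": 0, "rx": 0, "ry": 0, "rz": 0, "claw": 0.034},
    {"tx": 0, "ty": 0, "tz": 0, "rx": 0, "ry": 0, "rz": 0, "claw": 0.034},
    {"tx": 0, "ty": 0, "tz": 0, "rx": 0, "ry": 0, "rz": 0, "claw": 0.034},
  ],
)

```text
clock: 23.3
eef_pos: [453.8, -303.6, 239.0]
tool_rot: [3.141, -0.0, 1.659]
force: [0.3, -0.3, 0.0]
width: 34.2
```

```bash
python3 -c "
from cell import *
print(finish_job(), read_state()['clock'])"
```

```text
the job is handed in; nothing more can be done
the job is handed in; nothing more can be done
```

I opened the top drawer, laid the white pipette flat in the front compartment with its tip to the right like the stored one, and pushed the drawer shut to its stop. I handed the job in at about 23 s; it gives no verdict.

**Problem on the way:** the first attempt to lower the pipette was blocked about 10 mm above the floor.
- **Cause:** most likely the fingers resting on the high drawer front.
- **Force:** the wrist read 65 N. That is under its 120 N limit. If the gripper's body rather than the fingers was touching, it would be over the 40 N limit; I could not check which.
- **Drawer shift:** the contact slid the drawer about 8 mm inward.
- **Fix:** I lifted off, moved the pipette about 18 mm further back and lowered it in small steps. It touched down at about 5 N.

**Last checks:**
- **Pipette:** with the drawer still open, it lay within about 2 mm of the compartment's centre in x, with its tip about 103 mm to the right. The stored pipette was undisturbed. I could not see either pipette once the drawer was shut.
- **Drawer:** it stopped at its end point with the push force rising to about 9 N, and the last picture shows no gap at the top drawer's front.
- **Everything else:** the lower drawer, scoop, wash bottle and flask looked unmoved by eye in that picture, and the arm was clear of everything.
- **Disagreement:** the top camera placed the handle bar 3–4 mm nearer the robot than the grasp showed, so I went by the grasp.

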